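# Put the last closed jar away and shut the jar crate

## Task

One jar with a red cap has been left out on the bench beside a jar that has no cap. Stand the capped jar upright in the one empty bay of the wooden crate, setting it down gently, then swing the crate's lid fully shut without slamming it. Leave the open jar and everything else on the bench where it is, and keep the other jars standing in their bays.

Things in the scene. Friction and masses are not known exactly. Their poses are not given: they have to be found in the camera images.
- crate: Wooden crate fixed to the bench, a row of four bays along its own y, lid hinged at its +x side. Origin: on the bench under the middle of the row; yaw up to 0.25. Outside x -54 to 86, y -161 to 161 mm; floor 8 mm; bay walls up to 45 mm above the bench; free space behind the bays (x 42 to 71). 14 mm corner posts to 115 mm at x -46 and 78, y -157 and 157.
- bay0 (a point): Centre of the floor of bay 0, 8 mm above the bench, at x 0, y -114 mm in the crate frame. The bay is 72 mm (x) by 70 mm (y). One bay of bay0 to bay3, any of them, is empty at the start (a paper disc too thin to feel lies on its floor); the others hold a jar each.
- bay1 (a point): Centre of the floor of bay 1, 8 mm above the bench, at x 0, y -38 mm in the crate frame. The bay is 72 mm (x) by 70 mm (y). One bay of bay0 to bay3, any of them, is empty at the start (a paper disc too thin to feel lies on its floor); the others hold a jar each.
- bay2 (a point): Centre of the floor of bay 2, 8 mm above the bench, at x 0, y 38 mm in the crate frame. The bay is 72 mm (x) by 70 mm (y). One bay of bay0 to bay3, any of them, is empty at the start (a paper disc too thin to feel lies on its floor); the others hold a jar each.
- bay3 (a point): Centre of the floor of bay 3, 8 mm above the bench, at x 0, y 114 mm in the crate frame. The bay is 72 mm (x) by 70 mm (y). One bay of bay0 to bay3, any of them, is empty at the start (a paper disc too thin to feel lies on its floor); the others hold a jar each.
- lid (a joint): Lid angle (rad): 0 = closed, level on the corner posts; grows as it swings up and away to the crate's +x; 1.57 = upright. Starts at 1.65 to 2.05. Stiff hinge: it stays where left, about 3 to 5 N at the free edge moves it. Slatted board 10 mm thick, 326 mm wide, middle batten 22 mm wide and 3 mm proud on its upper face, whose top is 128 mm above the bench when closed, 7 mm over the caps.
- lid_edge (a point): Middle of the lid's free front edge, half way through its thickness, 131 mm from the hinge axis. It moves with the lid.
- lid_hinge (a point): Middle of the lid's hinge axis, fixed on the crate at x = 75, z = 120 mm in the crate's frame; the axis runs along the crate's y.
- jar_a: Closed glass jar with a red cap, 100 mm high: 56 mm across (straight side from 3 to 74 mm up), cap 51 mm across from 84 to 100 mm up; about 0.2 kg. Origin: centre of its underside, z up. One of four alike (jar_a to jar_d): at the start any three of them stand in bays of the crate and the other stands on a cork mat on the bench.
- jar_b: Closed glass jar with a red cap, 100 mm high: 56 mm across (straight side from 3 to 74 mm up), cap 51 mm across from 84 to 100 mm up; about 0.2 kg. Origin: centre of its underside, z up. One of four alike (jar_a to jar_d): at the start any three of them stand in bays of the crate and the other stands on a cork mat on the bench.
- jar_c: Closed glass jar with a red cap, 100 mm high: 56 mm across (straight side from 3 to 74 mm up), cap 51 mm across from 84 to 100 mm up; about 0.2 kg. Origin: centre of its underside, z up. One of four alike (jar_a to jar_d): at the start any three of them stand in bays of the crate and the other stands on a cork mat on the bench.
- jar_d: Closed glass jar with a red cap, 100 mm high: 56 mm across (straight side from 3 to 74 mm up), cap 51 mm across from 84 to 100 mm up; about 0.2 kg. Origin: centre of its underside, z up. One of four alike (jar_a to jar_d): at the start any three of them stand in bays of the crate and the other stands on a cork mat on the bench.
- open_jar: Glass jar without a cap, open at the top: 56 mm across, 92 mm high, mouth 47 mm outside. Stands on the other cork mat. Origin: centre of its underside. It is not to be put away.
- mat_a: Round cork mat fixed to the bench, 72 mm across, 8 mm thick; origin: centre of its underside. One mat carries the closed jar, the other the open jar, either nearer or farther.
- mat_b: Round cork mat fixed to the bench, 72 mm across, 8 mm thick; origin: centre of its underside. One mat carries the closed jar, the other the open jar, either nearer or farther.
- cap_1: spare loose red cap, 51 mm across, 14 mm high, lying on the bench; bystander, not needed
- cap_2: second spare loose red cap, like cap_1; bystander, not needed
- brush: hand brush lying on the bench; bystander, not needed
- torch: black torch lying on the bench, 140 mm long; bystander, not needed
- pot: empty terracotta pot, 100 mm across, 90 mm high; bystander, not needed

How it is judged (in metres and radians):
On the way, in this order (a step that is already met when the one before it is completed fails the run):
1. all four capped jars stand upright on the floors of the crate's bays and the fingers have let go of them (x of jar_a in the frame of crate between -0.02 and 0.02 m and y of jar_a in the frame of crate between -0.16 and 0.16 m and z of each of jar_a, jar_b, jar_c, jar_d in the frame of crate below 0.014 m and angle between each of jar_a, jar_b, jar_c, jar_d's own z axis and vertical below 0.08 rad and x of jar_b in the frame of crate between -0.02 and 0.02 m and y of jar_b in the frame of crate between -0.16 and 0.16 m and x of jar_c in the frame of crate between -0.02 and 0.02 m and y of jar_c in the frame of crate between -0.16 and 0.16 m and x of jar_d in the frame of crate between -0.02 and 0.02 m and y of jar_d in the frame of crate between -0.16 and 0.16 m and contact force between the fingers and jar_a below 0.3 N and contact force between the fingers and jar_b below 0.3 N and contact force between the fingers and jar_c below 0.3 N and contact force between the fingers and jar_d below 0.3 N), for 0.2 s.
2. the lid is shut (under 0.05 rad) (value of joint lid below 0.05 rad), for 0.2 s.
At the end, for the whole second after the job is handed in: All four capped jars stand at rest in the crate's bays, each upright within 0.08 rad, its underside within 6 mm of the bay floor and within 20 mm of the row's middle line, and the lid is shut to within 0.05 rad (about 6 mm at its front edge) (x of jar_a in the frame of crate between -0.02 and 0.02 m and y of jar_a in the frame of crate between -0.16 and 0.16 m and z of each of jar_a, jar_b, jar_c, jar_d in the frame of crate below 0.014 m and angle between each of jar_a, jar_b, jar_c, jar_d's own z axis and vertical below 0.08 rad and x of jar_b in the frame of crate between -0.02 and 0.02 m and y of jar_b in the frame of crate between -0.16 and 0.16 m and x of jar_c in the frame of crate between -0.02 and 0.02 m and y of jar_c in the frame of crate between -0.16 and 0.16 m and x of jar_d in the frame of crate between -0.02 and 0.02 m and y of jar_d in the frame of crate between -0.16 and 0.16 m and value of joint lid below 0.05 rad and linear speed of each of jar_a, jar_b, jar_c, jar_d below 0.02 m/s); the robot touches nothing.
It fails at once if the open jar is moved more than 30 mm or tipped (distance of open_jar from where it was at the start of the episode above 0.03 m or angle between open_jar's own z axis and vertical above 0.4 rad).
It fails at once if another thing on the bench is pushed more than 40 mm (distance of any of cap_1, cap_2, brush, torch, pot from where it was at the start of the episode above 0.04 m).
It fails at once if a closed jar is tipped over (more than 0.6 rad) (angle between any of jar_a, jar_b, jar_c, jar_d's own z axis and vertical above 0.6 rad).
It fails at once if a jar is dropped or thrust into the crate (faster than 0.4 m/s within 12 mm of the bay floor) ((linear speed of jar_a above 0.4 m/s and z of jar_a in the frame of crate below 0.02 m and horizontal distance between jar_a and crate below 0.16 m) or (linear speed of jar_b above 0.4 m/s and z of jar_b in the frame of crate below 0.02 m and horizontal distance between jar_b and crate below 0.16 m) or (linear speed of jar_c above 0.4 m/s and z of jar_c in the frame of crate below 0.02 m and horizontal distance between jar_c and crate below 0.16 m) or (linear speed of jar_d above 0.4 m/s and z of jar_d in the frame of crate below 0.02 m and horizontal distance between jar_d and crate below 0.16 m)).
It fails at once if the lid is slammed (faster than 4 rad/s) (velocity of joint lid below -4 rad/s).
It also fails if it takes over 56 s, if anything falls off the work surface, if the arm or the gripper's body presses on something with over 40 N, if the wrist force passes 120 N, or if a joint passes its speed limit or range.

## Robot

A 7-joint arm with a two-finger parallel gripper is mounted at the origin on the work surface. World frame = base frame: x ahead of the robot, y to its left, z up, the work surface at z = 0. Lengths are in mm, angles in rad, forces in N, time in s.
With the tool pointing down it reaches from about 350 to 775 mm from the base axis. Payload 3.1 kg.
Tool frame: the origin (TCP) lies at the very end of the fingers, on their centre line; the grasp point (between the pads) lies 19 mm behind it; z points along the fingers, y is the line along which they close (so a half turn about z gives the same grasp; the last joint's range is limited). The gripper opens to 85 mm and grips with 20 to 120 N. Pads are 22 mm wide; open, the fingers measure 114 mm over their backs; the gripper's body (76 mm by 85 mm) begins 54 mm behind the grasp point. The pads swing forward as they close: fully open they stand 13 mm farther back than shut.
Start: joints at [1.284, 0.311, 0.014, 1.512, -0.004, 1.319, -0.027], TCP at [133.332, -533.61, 231.304] pointing down, gripper open.
Joint ranges: [-2.7, 2.7], [-0.3, 1.91], [-1.27, 1.3], [0.12, 2.57], [-1.44, 4.58], [0.2, 2.03], [-3.05, 3.05]. Speed limits (rad/s): [2.79, 2.79, 3.14, 3.14, 3.14, 3.14, 3.14].

## Interface

Orientations are given as a unit quaternion [x, y, z, w].
In Python, from workcell import sense, eyes, order, nets gives the robot as it stands. The module is installed in compiled form; this text tells all that it offers.
- The arm moves only by the shell command python3 -m inch 'ROWS' [FORCE]. ROWS is JSON, a list that holds one entry, the list of rows, each a list of 7 numbers: the shift along the tool's x, y, z scaled (see below), then the turn, a rotation vector about the tool's x, y, z scaled (see below), then the opening, from -1 (shut) to 1 (fully open). In form: [[[tx, ty, tz, rx, ry, rz, claw], ...]]. A call has 1 to 12 rows; each row is the pose to reach, as a shift and turn from the pose commanded when the call began, along the tool's axes at that moment; what a row does not reach only later rows make up. The controller multiplies each number of a shift by 0.2 m and each number of a turn by 45 degrees. A row lasts 1/10 s, in which the tool goes at most 50 mm and 8.59 degrees, less where a joint would pass 70% of its speed; a pose out of reach is approached as far as the arm can. A call with a number of a shift or a turn outside -1 to 1 is refused whole. A call with a gripper value outside its range is refused whole. The fingers move at their own pace and stop on an object; FORCE is the grip in N (left out, the last holds). Time passes only in rows, so rows that repeat a pose let the fingers close. It gives the time, the measured TCP pose, the force, the opening and the grip force at its end, in the units of the state.
- sense(): the state, without advancing time (a new reading comes with each control period).
- eyes.capture(name): name is "side" or "top"; returns the picture (400x640x3 uint8, blue, green, red); there is no depth.
- eyes.camera_model(name): a dict with "fx", "fy", "cx", "cy" (pixels), "R" (3x3) and "t" (3): a world point X has camera coordinates R X + t. Camera axes: x right, y down, z forward; pixel columns grow to the right and rows downward; lengths in mm; the calibration is good to about 2 mm. A picture is of the moment at which its call begins. camera_model takes no time and is no camera call.
- order.hand_in(): hands the job in; it is judged then, once.
Trained networks look in the newest picture that a camera, given by its name, has taken for a name from the list of things; names that differ only in an ending like _2 or _b are one class to them, and where a whole thing is asked for, a point or a joint stands for the part that bears it (a point fixed in the world has none). Each returns a list of dicts, best first, with "p" (0 to 1); they miss things now and then, are a little off and sometimes report something else, mostly with a low value. They report only what shows in the picture. A call takes as long as a camera call.
- nets.look_for(name, camera): "extent" ([left, top, right, bottom] as shares, 0 to 1, of the picture: columns of its width, rows of its height, round what is visible of it).
- nets.spot_point(name, camera): "point" ([row, column] as shares, 0 to 1, of the picture: columns of its width, rows of its height: a listed point, or the origin of a listed thing).
The state is a dict: "t": time; "joint_positions": joint angles; "joint_velocities": joint speeds; "effort": joint torques, N m; "ee_pos": TCP position; "orientation": TCP orientation; "wrist_force": force on the tool from outside, world axes, zero at the start; "moment": the same for the moment, N m; "width": finger opening in mm; "grasp_force": force on a finger pad.
Only numpy, scipy, OpenCV 4.12 (cv2) and the standard library are available. Lean on these libraries where they do the work, as an engineer would, in place of code of your own. Each camera call takes 0.05 s, during which the arm holds its last target. There are 200 camera calls.

## Working session

There is one attempt and no reset: what is moved stays moved. The work goes in short steps, Python scripts to look and compute and a shell command to move; the robot and the scene stay as the last step left them, time stands still between calls to the robot, and variables do not carry over. Pictures are saved under pics/ and viewed, at most 11 in all, crops included, and the job is handed in when it is done.

```bash
mkdir -p pics; cat > h.py <<'E'
import numpy as np, cv2
from workcell import sense, eyes, order, nets
from scipy.spatial.transform import Rotation as Ro
def ray(cam,u,v):
    m=eyes.camera_model(cam);R=np.array(m["R"]);t=np.array(m["t"])
    d=R.T@np.array([(u-m["cx"])/m["fx"],(v-m["cy"])/m["fy"],1]);return -R.T@t,d
def at_z(cam,u,v,z):
    o,d=ray(cam,u,v);return o+d*(z-o[2])/d[2]
def proj(cam,X):
    m=eyes.camera_model(cam);c=np.array(m["R"])@np.array(X,float)+np.array(m["t"])
    return np.array([m["fx"]*c[0]/c[2]+m["cx"],m["fy"]*c[1]/c[2]+m["cy"]])
E
python3 - <<'E'
from h import *
s=sense();print(s)
for c in("top","side"):
    cv2.imwrite(f"pics/{c}0.png",eyes.capture(c));m=eyes.camera_model(c);print(c,m)
    for n in("bay0","bay1","bay2","bay3","jar_a","open_jar","mat_a","lid_edge","lid_hinge","crate","cap_1","pot","torch","brush"):
        r=nets.spot_point(n,c);print(n,[(round(q["p"],2),round(q["point"][1]*640),round(q["point"][0]*400)) for q in r])
E
```

```text
{'t': 0.0, 'joint_positions': array([ 1.28432435,  0.31176303,  0.01402641,  1.51308435, -0.00439275,
        1.31916521, -0.02722255]), 'joint_velocities': array([-0.00046932, -0.00127908,  0.0007316 , -0.00014801, -0.00137241,
       -0.00134683,  0.00158623]), 'effort': array([ 1.04830528e-04, -3.79916060e+01,  1.46194389e-01, -2.30591208e+01,
        1.24081530e-02,  1.36345424e-02, -1.62461941e-05]), 'ee_pos': array([ 133.09850199, -532.89951646,  230.18961214]), 'orientation': array([ 9.92518057e-01,  1.22092097e-01, -2.03012254e-04, -1.17730002e-03]), 'wrist_force': array([-0.43405142, -0.17291029, -0.58516647]), 'moment': array([ 0.00441951, -0.05867892, -0.09437463]), 'grasp_force': 0.0, 'width': 85.73342710847854}
top {'fx': 494.658972459278, 'fy': 494.658972459278, 'cx': 314.35051108930037, 'cy': 197.47179866260166, 'R': array([[-0.01122112, -0.99992243, -0.00540588],
       [-0.9946886 ,  0.01171524, -0.10226116],
       [ 0.10231655,  0.00422969, -0.9947429 ]]), 't': array([  14.02697196,  499.82778166, 1453.63642198])}
bay0 [(0.89, 292, 193), (0.84, 314, 192), (0.82, 26
[... 1152 characters left out ...]
 (0.97, 312, 226), (0.66, 314, 241), (0.65, 306, 263), (0.18, 308, 249)]
bay2 [(0.98, 304, 279), (0.97, 312, 226), (0.66, 314, 241), (0.65, 306, 263), (0.18, 308, 249)]
bay3 [(0.98, 304, 279), (0.97, 312, 226), (0.66, 314, 241), (0.65, 306, 263), (0.18, 308, 249)]
jar_a [(0.91, 304, 282), (0.72, 308, 239), (0.65, 333, 167), (0.63, 310, 257), (0.36, 307, 257)]
open_jar [(0.41, 304, 171)]
mat_a [(0.61, 337, 168), (0.37, 302, 170)]
lid_edge [(0.82, 261, 196), (0.46, 359, 142), (0.44, 303, 165), (0.28, 300, 167)]
lid_hinge [(0.96, 282, 227)]
crate [(0.88, 310, 251)]
cap_1 [(0.41, 369, 150), (0.3, 310, 242)]
pot [(0.82, 241, 349)]
torch [(0.9, 339, 357)]
brush [(0.56, 300, 140), (0.28, 357, 144)]
```

View pics/top0.png

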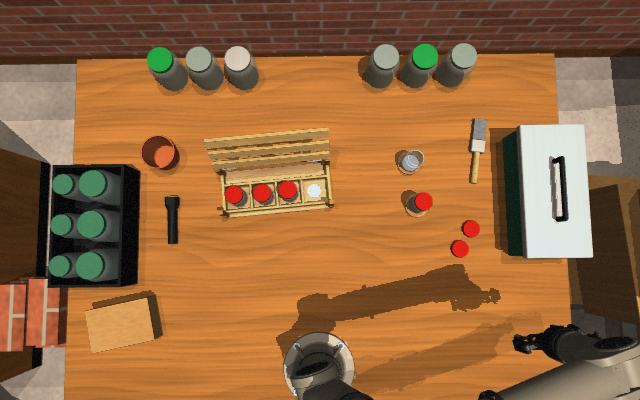

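View pics/side0.png

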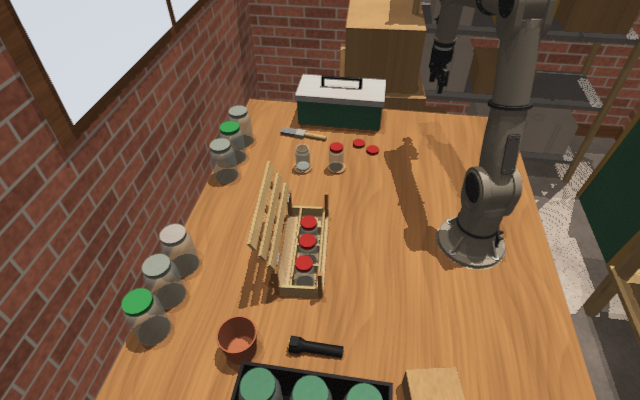

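The top view shows red-capped jars at (235,195), (262,193) and (288,189). The paper disc marks the empty bay at (314,190), which is bay0. The capped jar to move has its cap at (424,201), the open jar is at (410,160), and the loose caps are at (471,229) and (459,249). The side view agrees. Next I'll compute positions.

```bash
python3 - <<'E'
from h import *
def blobs(im,cond,box,mn=20):
    m=np.zeros(im.shape[:2],np.uint8);x0,y0,x1,y1=box;m[y0:y1,x0:x1]=cond(im.astype(int))[y0:y1,x0:x1]*255
    n,l,s,c=cv2.connectedComponentsWithStats(m);return [(c[i],s[i]) for i in range(1,n) if s[i][4]>=mn]
red=lambda i:(i[...,2]>120)&(i[...,1]<50)&(i[...,0]<60)
white=lambda i:(i.min(2)>190)
t=cv2.imread("pics/top0.png");s=cv2.imread("pics/side0.png")
for c,st in blobs(t,red,(200,150,500,270)):
    b=[st[0],st[1],st[2],st[3]]
    print("top red",c.round(1),b,st[4],"z108",at_z("top",*c,108).round(1),"z10",at_z("top",*c,12).round(1))
for c,st in blobs(t,white,(300,170,330,210)): print("disc",c,st[4],at_z("top",*c,8).round(1))
for c,st in blobs(s,red,(280,120,400,300)): print("side red",c.round(1),st,at_z("side",*c,104).round(1),at_z("side",*c,12).round(1))
for n,c,z in(("lid_hinge","top",120),("crate","top",0),("pot","top",0),("torch","top",15),("open_jar","top",8)):
    r=nets.spot_point(n,c)
    if r: p=r[0]["point"];print(n,at_z(c,p[1]*640,p[0]*400,z).round(1))
r=nets.spot_point("bay0","top")
for q in r: p=q["point"];print("bay",at_z("top",p[1]*640,p[0]*400,8).round(1))
big=cv2.resize(t[110:240,190:450],None,fx=3,fy=3,interpolation=cv2.INTER_CUBIC);cv2.imwrite("pics/crop1.png",big)
E
```

```text
top red [287.1 189.2] [np.int32(279), np.int32(181), np.int32(17), np.int32(17)] 235 z108 [516.   84.9 108. ] z10 [527.5  90.6  12. ]
top red [261.5 192.6] [np.int32(253), np.int32(184), np.int32(18), np.int32(18)] 245 z108 [507.1 157.3 108. ] z10 [518.  168.1  12. ]
top red [233.3 194. ] [np.int32(225), np.int32(186), np.int32(18), np.int32(17)] 243 z108 [504.1 237.  108. ] z10 [514.8 253.2  12. ]
top red [423.1 200.9] [np.int32(415), np.int32(193), np.int32(17), np.int32(17)] 235 z108 [ 478.2 -298.4  108. ] z10 [ 487.2 -319.2   12. ]
top red [470.8 228.3] [np.int32(463), np.int32(220), np.int32(16), np.int32(17)] 209 z108 [ 399.6 -429.1  108. ] z10 [ 403.2 -458.9   12. ]
top red [459.5 248.4] [np.int32(452), np.int32(240), np.int32(16), np.int32(17)] 210 z108 [ 344.  -395.4  108. ] z10 [ 343.7 -422.9   12. ]
disc [313.59589041 190.31506849] 146 [523.6  10.4   8. ]
lid_hinge [586.2 127.1 120. ]
crate [514.7 116.8   0. ]
pot [622.3 456.6   0. ]
torch [363.6 425.7  15. ]
open_jar [ 608.2 -281.8    8. ]
bay [517.4  76.6   8. ]
bay [518.1  10.1   8. ]
bay [509.2 156.    8. ]
bay [499.5 227.1   8. ]
bay [ 603.5 -282.5    8. ]
```

View pics/crop1.png

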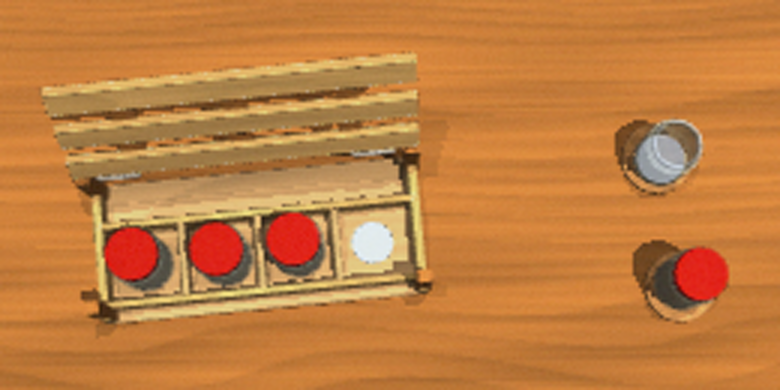

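The crop confirms bay0 (paper disc) is empty and that nothing crowds the capped jar. Now I'll cross-check with the side camera and fit the crate pose.

```bash
cat >> h.py <<'E'
def tri(p,q):
    (o1,d1),(o2,d2)=ray("top",*p),ray("side",*q);A=np.stack([d1,-d2],1);k=np.linalg.lstsq(A,o2-o1,rcond=None)[0]
    a,b=o1+k[0]*d1,o2+k[1]*d2;return (a+b)/2,np.linalg.norm(a-b)
E
python3 - <<'E'
from h import *
t=cv2.imread("pics/top0.png");s=cv2.imread("pics/side0.png")
i=s.astype(int);m=((i[...,2]>110)&(i[...,1]<70)&(i[...,0]<80)).astype(np.uint8);m[:,:280]=0;m[:,385:]=0;m[:120]=0;m[300:]=0
n,l,st,c=cv2.connectedComponentsWithStats(m)
for k in range(1,n):
    if st[k][4]>15: print("side",c[k].round(1),st[k],at_z("side",*c[k],103).round(1))
C=np.array([513.7,124.,0]);th=.087
a,b=np.cos(th),np.sin(th);R=np.array([[a,-b,0],[b,a,0],[0,0,1]])
W=lambda p:C+R@np.array(p,float)
out=[]
for cam,im,x0,y0,w,h,f in(("top",t,200,120,140,105,5),("side",s,230,150,130,160,4)):
    big=cv2.resize(im[y0:y0+h,x0:x0+w],None,fx=f,fy=f,interpolation=cv2.INTER_CUBIC)
    P=lambda p:tuple(int(v) for v in ((proj(cam,W(p))-[x0,y0]+.5)*f))
    def poly(ps,col): cv2.polylines(big,[np.array([P(p) for p in ps])],True,col,1)
    for y in(-114,-38,38,114): poly([(sx*36,y+sy*35,45) for sx,sy in((-1,-1),(1,-1),(1,1),(-1,1))],(255,0,0))
    poly([(-54,-161,0),(86,-161,0),(86,161,0),(-54,161,0)],(0,255,0))
    for x in(-46,78):
        for y in(-157,157): poly([(x+7*q,y+7*r,115) for q,r in((-1,-1),(1,-1),(1,1),(-1,1))],(255,0,255))
    for ang,col in((1.65,(255,255,0)),(1.85,(0,255,255)),(2.05,(255,255,255))):
        poly([(75-131*np.cos(ang),y,120+131*np.sin(ang)) for y in(-163,163)],col)
    cv2.imwrite(f"pics/ov_{cam}.png",big)
E
```

```text
side [358.4 142.2] [353 139  12   7  68] [ 397.6 -338.3  103. ]
side [336.  146.4] [330 143  13   8  84] [ 477.8 -301.5  103. ]
side [372.3 149. ] [367 146  12   7  70] [ 343.2 -304.6  103. ]
side [308.3 221.4] [301 215  16  13 162] [516.4  81.4 103. ]
side [306.9 240.1] [298 234  18  13 183] [508.1 155.  103. ]
side [303.7 262.3] [295 255  18  15 210] [503.2 235.  103. ]
```

View pics/ov_top.png

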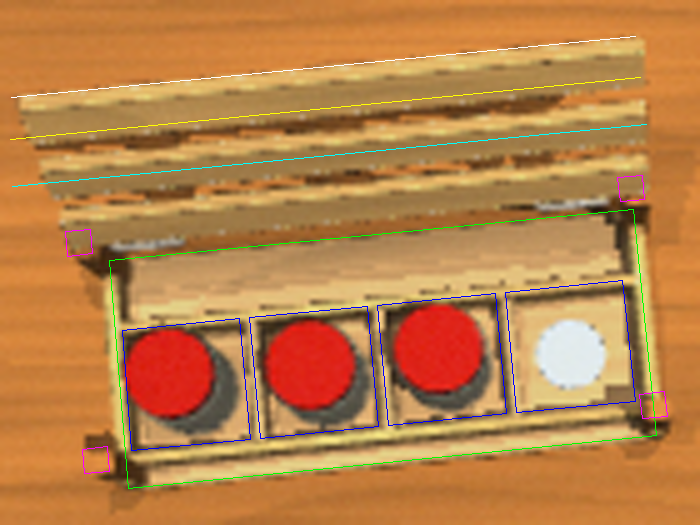

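View pics/ov_side.png

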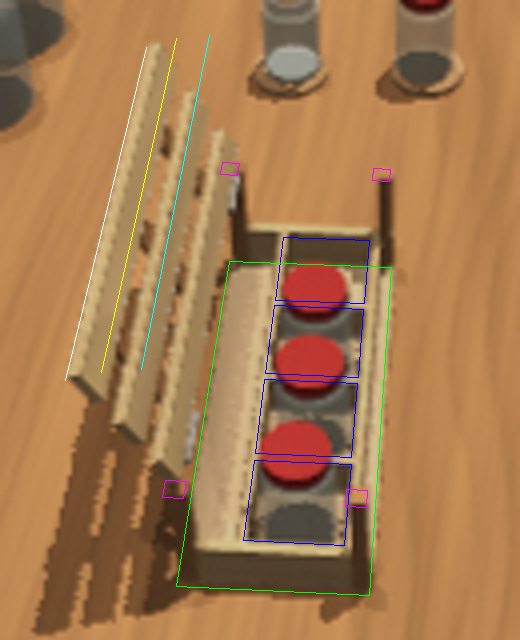

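The overlay fits the bays well, with lid at about 2.0 rad. Jar is at about (478,-300) and the empty bay at about (523,10), with top and side agreeing within 3 mm. Next is a helper for move numbers.

```bash
cat > to.py <<'E'
# usage: to.py x y z yawdeg(of tool y axis) [tilt deg about tool x] ; prints 6 numbers
import sys
from h import *
a=list(map(float,sys.argv[1:]));s=sense();R0=Ro.from_quat(s["orientation"])
f=np.radians(a[3]);y=np.array([np.cos(f),np.sin(f),0]);z=np.array([0,0,-1.]);x=np.cross(y,z)
R1=Ro.from_matrix(np.stack([x,y,z],1))
if len(a)>4: R1=R1*Ro.from_euler("x",a[4],degrees=True)
d=R0.inv().apply(np.array(a[:3])-s["ee_pos"]);r=(R0.inv()*R1).as_rotvec(degrees=True)
print("t",round(s["t"],2),"pos",s["ee_pos"].round(1),"yawY",np.degrees(np.arctan2(*R0.as_matrix()[:2,1][::-1])).round(1),"w",s["width"].round(1),"F",s["wrist_force"].round(1))
print((d/200).round(3).tolist(),(r/45).round(3).tolist(),"rows",np.ceil(max(np.linalg.norm(d)/50,np.linalg.norm(r)/8.59)))
E
python3 to.py 305 -417 215 -55; python3 to.py 478 -300 180 -32
```

```text
Traceback (most recent call last):
  File "to.py", line 9, in <module>
    print("t",round(s["t"],2),"pos",s["ee_pos"].round(1),"yawY",np.degrees(np.arctan2(*R0.as_matrix()[:2,1][::-1])).round(1),"w",s["width"].round(1),"F",s["wrist_force"].round(1))
                                                                                                                                 ^^^^^^^^^^^^^^^^
AttributeError: 'float' object has no attribute 'round'
Traceback (most recent call last):
  File "to.py", line 9, in <module>
    print("t",round(s["t"],2),"pos",s["ee_pos"].round(1),"yawY",np.degrees(np.arctan2(*R0.as_matrix()[:2,1][::-1])).round(1),"w",s["width"].round(1),"F",s["wrist_force"].round(1))
                                                                                                                                 ^^^^^^^^^^^^^^^^
AttributeError: 'float' object has no attribute 'round'
```

```bash
sed -i 's/s\["width"\].round(1)/round(s["width"],1)/' to.py
python3 to.py 305 -417 231 -55; python3 to.py 478 -300 180 -32
```

```text
t 1.8 pos [ 133.3 -533.6  231.3] yawY -76.0 w 85.0 F [-1.2 -1.2 -0. ]
[0.974, -0.358, 0.001] [-0.0, 0.0, -0.466] rows 5.0
t 1.8 pos [ 133.3 -533.6  231.3] yawY -76.0 w 85.0 F [-1.2 -1.2 -0. ]
[1.955, -0.715, 0.256] [-0.0, 0.0, -0.977] rows 9.0
```

```bash
python3 -m inch '[[[0.974,-0.358,0,0,0,-0.466,1],[0.974,-0.358,0,0,0,-0.466,1],[0.974,-0.358,0,0,0,-0.466,1],[0.974,-0.358,0,0,0,-0.466,1],[0.974,-0.358,0,0,0,-0.466,1],[0.974,-0.358,0,0,0,-0.466,1]]]' 40
python3 to.py 478 -300 180 -32
```

```text
t: 2.4
ee_pos: [307.2, -415.2, 231.5]
orientation: [0.953, 0.303, 0.0, 0.0]
wrist_force: [-0.9, -1.3, -0.1]
width: 84.9
grasp_force: 0.0
t 2.4 pos [ 307.2 -415.2  231.5] yawY -54.7 w 84.9 F [-0.9 -1.3 -0.1]
[1.03, 0.024, 0.258] [0.001, -0.001, -0.504] rows 5.0
```

```bash
python3 -m inch '[[[1,0.02,0.1,0,0,-0.504,1],[1,0.02,0.1,0,0,-0.504,1],[1,0.02,0.1,0,0,-0.504,1],[1,0.02,0.1,0,0,-0.504,1],[1,0.02,0.258,0,0,-0.504,1],[1,0.02,0.258,0,0,-0.504,1],[1,0.02,0.258,0,0,-0.504,1]]]' 40
python3 to.py 478 -300 47 -32
python3 - <<'E'
from h import *
im=eyes.capture("side");
cv2.imwrite("pics/s1.png",cv2.resize(im[80:200,260:420],None,fx=4,fy=4,interpolation=cv2.INTER_CUBIC))
E
```

```text
t: 3.1
ee_pos: [468.6, -308.3, 179.1]
orientation: [0.877, 0.48, -0.002, -0.0]
wrist_force: [-0.2, -0.6, 0.6]
width: 85.7
grasp_force: 0.0
t 3.1 pos [ 468.6 -308.3  179.1] yawY -32.6 w 85.7 F [-0.2 -0.6  0.6]
[0.062, 0.019, 0.66] [-0.003, 0.003, -0.013] rows 3.0
```

View pics/s1.png

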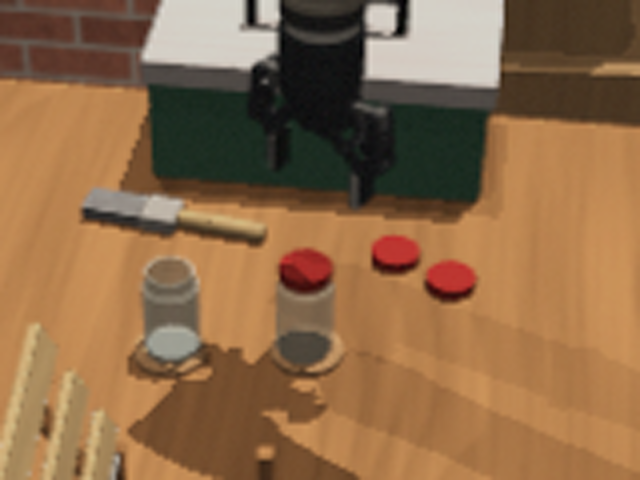

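The gripper is over the capped jar (cap at crop (305,268)), offset by the ~12 mm the pose also shows. I'll correct sideways first, then descend.

```bash
python3 -m inch '[[[0.062,0.019,0,0,0,-0.013,1],[0.062,0.019,0,0,0,-0.013,1],[0.062,0.019,0.15,0,0,-0.013,1],[0.062,0.019,0.3,0,0,-0.013,1],[0.062,0.019,0.42,0,0,-0.013,1],[0.062,0.019,0.52,0,0,-0.013,1],[0.062,0.019,0.6,0,0,-0.013,1],[0.062,0.019,0.66,0,0,-0.013,1],[0.062,0.019,0.66,0,0,-0.013,1],[0.062,0.019,0.66,0,0,-0.013,1]]]' 40
python3 to.py 478 -300 47 -32
```

```text
t: 4.15
ee_pos: [481.5, -297.3, 48.4]
orientation: [0.873, 0.487, 0.0, 0.001]
wrist_force: [0.7, 1.1, 0.7]
width: 85.6
grasp_force: 0.0
t 4.15 pos [ 481.5 -297.3   48.4] yawY -31.7 w 85.6 F [0.7 1.1 0.7]
[-0.021, -0.008, 0.007] [0.002, -0.0, 0.006] rows 1.0
```

```bash
python3 -m inch '[[[-0.02,-0.008,0.005,0,0,0,1],[-0.02,-0.008,0.005,0,0,0,1],[-0.02,-0.008,0.005,0,0,0,-0.2],[-0.02,-0.008,0.005,0,0,0,-0.6],[-0.02,-0.008,0.005,0,0,0,-1],[-0.02,-0.008,0.005,0,0,0,-1],[-0.02,-0.008,0.005,0,0,0,-1],[-0.02,-0.008,0.005,0,0,0,-1],[-0.02,-0.008,0.005,0,0,0,-1],[-0.02,-0.008,0.005,0,0,0,-1]]]' 40
python3 to.py 478 -300 200 -32
```

```text
t: 5.15
ee_pos: [477.9, -299.9, 47.4]
orientation: [0.873, 0.487, 0.0, 0.001]
wrist_force: [-0.8, -0.1, 5.7]
width: 55.4
grasp_force: 41.8
t 5.15 pos [ 477.9 -299.9   47.4] yawY -31.7 w 55.4 F [-0.8 -0.1  5.7]
[-0.0, 0.002, -0.763] [0.001, 0.0, 0.006] rows 4.0
```

```bash
python3 -m inch '[[[0,0,-0.05,0,0,0,-1],[0,0,-0.15,0,0,0,-1],[0,0,-0.3,0,0,0,-1],[0,0,-0.5,0,0,0,-1],[0,0,-0.7,0,0,0,-1],[0,0,-0.7,0,0,0,-1],[0,0,-0.7,0,0,0,-1]]]' 40
python3 to.py 500 -145 190 -14; python3 to.py 523 10 190 5
```

```text
t: 5.85
ee_pos: [477.6, -299.5, 187.2]
orientation: [0.873, 0.487, 0.0, 0.0]
wrist_force: [-0.5, 0.1, -1.7]
width: 55.4
grasp_force: 42.3
t 5.85 pos [ 477.6 -299.5  187.2] yawY -31.7 w 55.4 F [-0.5  0.1 -1.7]
[0.716, -0.311, -0.014] [0.001, 0.0, -0.394] rows 4.0
t 5.85 pos [ 477.6 -299.5  187.2] yawY -31.7 w 55.4 F [-0.5  0.1 -1.7]
[1.436, -0.621, -0.015] [0.001, 0.0, -0.816] rows 7.0
```

```bash
python3 -m inch '[[[0.2,-0.08,-0.01,0,0,-0.1,-1],[0.4,-0.17,-0.01,0,0,-0.2,-1],[0.56,-0.24,-0.01,0,0,-0.3,-1],[0.716,-0.311,-0.014,0,0,-0.394,-1],[0.716,-0.311,-0.014,0,0,-0.394,-1],[0.716,-0.311,-0.014,0,0,-0.394,-1],[0.716,-0.311,-0.014,0,0,-0.394,-1]]]' 40
python3 to.py 523 10 190 5
```

```text
t: 6.55
ee_pos: [498.5, -146.4, 187.9]
orientation: [0.789, 0.615, -0.001, -0.001]
wrist_force: [0.4, 0.2, -2.1]
width: 54.8
grasp_force: 42.3
t 6.55 pos [ 498.5 -146.4  187.9] yawY -14.1 w 54.8 F [ 0.4  0.2 -2.1]
[0.788, -0.072, -0.011] [-0.004, 0.001, -0.425] rows 4.0
```

```bash
python3 -m inch '[[[0.2,-0.02,0,0,0,-0.1,-1],[0.4,-0.04,0,0,0,-0.2,-1],[0.6,-0.055,0,0,0,-0.32,-1],[0.788,-0.072,0,0,0,-0.425,-1],[0.788,-0.072,0,0,0,-0.425,-1],[0.788,-0.072,0,0,0,-0.425,-1],[0.788,-0.072,0,0,0,-0.425,-1],[0.788,-0.072,0,0,0,-0.425,-1],[0.788,-0.072,0,0,0,-0.425,-1]]]' 40
python3 to.py 523 10 75 5
python3 - <<'E'
from h import *
for c,b in(("top",(200,120,140,100)),("side",(230,150,130,150))):
    im=eyes.capture(c);i=im.astype(int);m=((i[...,2]>110)&(i[...,1]<70)&(i[...,0]<80)).astype(np.uint8);x,y,w,h=b
    k=np.zeros_like(m);k[y:y+h,x:x+w]=m[y:y+h,x:x+w];n,l,st,cc=cv2.connectedComponentsWithStats(k)
    print(c,[(cc[j].round(1).tolist(),st[j][4]) for j in range(1,n) if st[j][4]>15])
    if c=="top":cv2.imwrite("pics/t2.png",cv2.resize(im[y:y+h,x:x+w],None,fx=5,fy=5,interpolation=cv2.INTER_CUBIC))
E
```

```text
t: 7.45
ee_pos: [524.0, 9.5, 189.3]
orientation: [0.676, 0.737, -0.0, 0.0]
wrist_force: [-1.0, 0.6, -2.7]
width: 54.9
grasp_force: 42.3
t 7.45 pos [524.    9.5 189.3] yawY 4.9 w 54.9 F [-1.   0.6 -2.7]
[0.003, -0.004, 0.571] [-0.001, 0.001, -0.002] rows 3.0
top [([286.6, 187.8], np.int32(183)), ([261.5, 192.5], np.int32(256)), ([233.2, 194.2], np.int32(252))]
side [([306.6, 221.4], np.int32(100)), ([306.7, 240.0], np.int32(187)), ([303.6, 262.2], np.int32(215))]
```

View pics/t2.png

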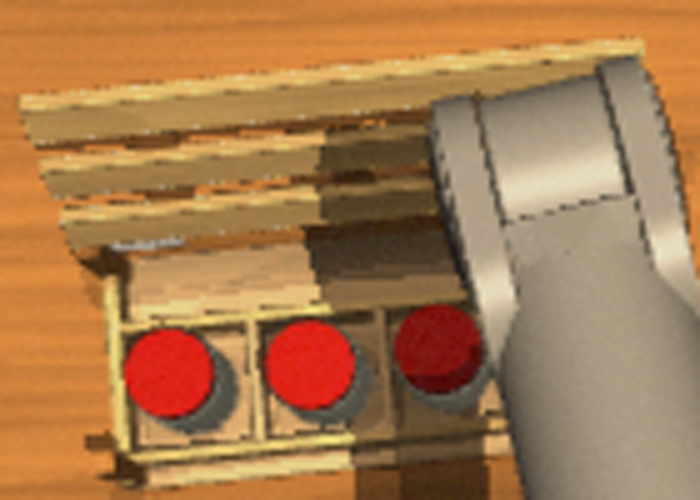

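The arm holds the jar over bay0 and is clear of the lid, and the other three jars are undisturbed. I'll lower in stages.

```bash
python3 -m inch '[[[0,0,0.1,0,0,0,-1],[0,0,0.2,0,0,0,-1],[0,0,0.3,0,0,0,-1],[0,0,0.4,0,0,0,-1],[0,0,0.48,0,0,0,-1],[0,0,0.54,0,0,0,-1],[0,0,0.57,0,0,0,-1],[0,0,0.6,0,0,0,-1],[0,0,0.63,0,0,0,-1],[0,0,0.63,0,0,0,-1],[0,0,0.63,0,0,0,-1]]]' 40
python3 to.py 523 10 48 5
```

```text
t: 8.65
ee_pos: [524.4, 11.4, 63.8]
orientation: [0.675, 0.738, 0.0, 0.0]
wrist_force: [0.4, 0.6, -2.2]
width: 55.2
grasp_force: 42.4
t 8.65 pos [524.4  11.4  63.8] yawY 5.1 w 55.2 F [ 0.4  0.6 -2.2]
[-0.006, -0.007, 0.079] [0.001, 0.0, 0.003] rows 1.0
```

```bash
python3 -m inch '[[[-0.004,-0.005,0.02,0,0,0,-1],[-0.004,-0.005,0.03,0,0,0,-1],[-0.004,-0.005,0.04,0,0,0,-1],[-0.004,-0.005,0.05,0,0,0,-1],[-0.004,-0.005,0.06,0,0,0,-1],[-0.004,-0.005,0.07,0,0,0,-1],[-0.004,-0.005,0.077,0,0,0,-1],[-0.004,-0.005,0.077,0,0,0,-1]]]' 40
python3 to.py 523 10 48 5
```

```text
t: 9.45
ee_pos: [522.9, 10.4, 47.8]
orientation: [0.675, 0.738, -0.0, -0.0]
wrist_force: [-0.3, -0.7, -2.7]
width: 55.1
grasp_force: 42.4
t 9.45 pos [522.9  10.4  47.8] yawY 5.1 w 55.1 F [-0.3 -0.7 -2.7]
[-0.002, 0.0, -0.001] [-0.001, 0.0, 0.003] rows 1.0
```

```bash
python3 -m inch '[[[0,0,0.005,0,0,0,-1],[0,0,0.008,0,0,0,-1],[0,0,0.008,0,0,0,-1],[0,0,0.008,0,0,0,-1]]]' 40
```

```text
t: 9.85
ee_pos: [523.3, 10.4, 47.4]
orientation: [0.675, 0.738, -0.0, 0.0]
wrist_force: [-1.4, -0.3, 5.5]
width: 55.4
grasp_force: 42.9
```

Contact with the floor felt (+5.5 N). Release and withdraw upward.

```bash
python3 -m inch '[[[0,0,0,0,0,0,-0.1],[0,0,0,0,0,0,0.3],[0,0,0,0,0,0,0.6],[0,0,0,0,0,0,0.8],[0,0,0,0,0,0,0.8],[0,0,0,0,0,0,0.8],[0,0,-0.1,0,0,0,0.8],[0,0,-0.25,0,0,0,0.8],[0,0,-0.45,0,0,0,0.8],[0,0,-0.7,0,0,0,0.8],[0,0,-0.75,0,0,0,0.8],[0,0,-0.75,0,0,0,0.8]]]' 40
python3 to.py 420 10 200 5
python3 - <<'E'
from h import *
im=eyes.capture("side");cv2.imwrite("pics/s3.png",cv2.resize(im[130:310,220:400],None,fx=3,fy=3,interpolation=cv2.INTER_CUBIC))
E
```

```text
t: 11.05
ee_pos: [524.9, 10.8, 198.9]
orientation: [0.675, 0.738, 0.002, 0.002]
wrist_force: [0.1, 0.4, -0.6]
width: 76.9
grasp_force: 0.0
t 11.05 pos [524.9  10.8 198.9] yawY 5.1 w 76.9 F [ 0.1  0.4 -0.6]
[0.043, -0.523, -0.008] [0.007, 0.001, 0.003] rows 3.0
```

View pics/s3.png

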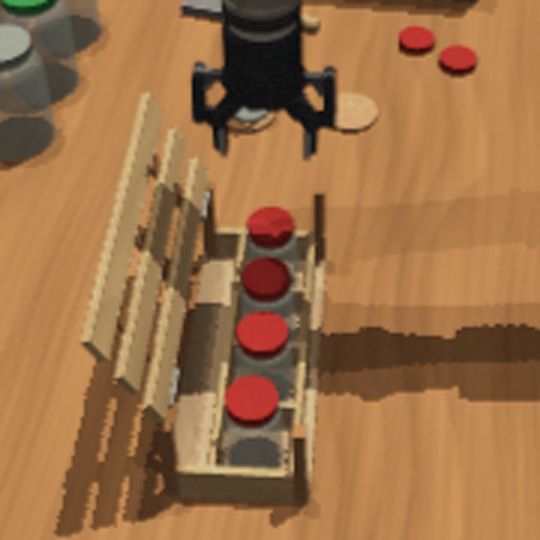

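All four capped jars stand upright in their bays, the fingers are off, and the lid is still open. Next: gripper shut, rise over the lid, and come down behind it on the batten line.

```bash
python3 -m inch '[[[0,0,-0.2,0,0,0,0],[0,0,-0.4,0,0,0,-1],[0,0,-0.55,0,0,0,-1],[0,0,-0.55,0,0,0,-1],[0,0,-0.55,0,0,0,-1]]]' 20
python3 to.py 680 138 305 5
python3 - <<'E'
from h import *
for c in("top","side"):
    eyes.capture(c)
    for n in("lid_edge","lid_hinge"):
        print(c,n,[(round(q["p"],2),round(q["point"][1]*640,1),round(q["point"][0]*400,1)) for q in nets.spot_point(n,c)])
C=np.array([513.7,124.,0]);a,b=np.cos(.087),np.sin(.087)
for th in(1.9,2.0,2.05):
    p=C+[a*(75-131*np.cos(th)),b*(75-131*np.cos(th)),120+131*np.sin(th)]
    print(th,p.round(),proj("top",p).round(1),proj("side",p).round(1))
p=C+[a*75,b*75,120];print("hinge",proj("top",p).round(1),proj("side",p).round(1))
E
```

```text
t: 11.6
ee_pos: [522.5, 10.2, 304.6]
orientation: [0.675, 0.738, -0.001, -0.001]
wrist_force: [-0.5, 0.2, -0.4]
width: 3.7
grasp_force: 0.0
t 11.6 pos [522.5  10.2 304.6] yawY 5.1 w 3.7 F [-0.5  0.2 -0.4]
[0.566, 0.841, -0.004] [-0.004, -0.0, 0.003] rows 5.0
top lid_edge [(0.95, 264.5, 135.2), (0.38, 270.1, 165.3)]
top lid_hinge [(0.79, 269.7, 166.1), (0.59, 457.5, 249.9)]
side lid_edge [(0.79, 260.3, 195.1), (0.31, 308.4, 248.2), (0.27, 304.2, 261.9)]
side lid_hinge [(0.64, 282.1, 228.4), (0.46, 311.0, 225.1), (0.45, 301.3, 165.1)]
1.9 [631. 134. 244.] [264.5 139. ] [263.1 197.1]
2.0 [643. 135. 239.] [264.3 134.8] [258.9 198.2]
2.05 [649. 136. 236.] [264.2 132.9] [256.9 198.8]
hinge [270.5 163.4] [281.5 227.2]
```

```bash
python3 -m inch '[[[0.12,0.18,-0.01,0,0,0,-1],[0.24,0.35,-0.01,0,0,0,-1],[0.35,0.52,-0.01,0,0,0,-1],[0.46,0.69,-0.01,0,0,0,-1],[0.57,0.84,-0.01,0,0,0,-1],[0.57,0.84,-0.01,0,0,0,-1],[0.57,0.84,-0.01,0,0,0,-1],[0.57,0.84,-0.01,0,0,0,-1]]]' 20
python3 to.py 680 138 212 5
```

```text
t: 12.7
ee_pos: [680.0, 137.9, 308.7]
orientation: [0.675, 0.738, -0.0, 0.0]
wrist_force: [1.6, -0.6, 0.6]
width: -0.1
grasp_force: 0.0
t 12.7 pos [680.  137.9 308.7] yawY 5.1 w -0.1 F [ 1.6 -0.6  0.6]
[0.001, 0.0, 0.484] [-0.0, 0.001, 0.001] rows 2.0
```

```bash
python3 -m inch '[[[0,0,0.1,0,0,0,-1],[0,0,0.2,0,0,0,-1],[0,0,0.3,0,0,0,-1],[0,0,0.4,0,0,0,-1],[0,0,0.48,0,0,0,-1],[0,0,0.48,0,0,0,-1],[0,0,0.48,0,0,0,-1]]]' 20
python3 - <<'E'
from h import *
im=eyes.capture("side");cv2.imwrite("pics/s4.png",cv2.resize(im[110:310,200:400],None,fx=3,fy=3,interpolation=cv2.INTER_CUBIC))
s=sense();R0=Ro.from_quat(s["orientation"]);C=np.array([513.7,124.,0]);a,b=np.cos(.087),np.sin(.087);h,t=15,8
R=np.array([[a,-b,0],[b,a,0],[0,0,1]]);print("crate",(R.T@(s["ee_pos"]-C)).round(1))
for th in np.arange(2.0,-.01,-.1):
    r=105
    if th>1.57: x,z=75-131*np.cos(th)+t+h,215
    else: x,z=75-r*np.cos(th)+t*np.sin(th)+h,120+r*np.sin(th)+t*np.cos(th)
    d=R0.inv().apply(C+R@[x,0,z]-s["ee_pos"]);print(round(th,2),round(x),round(z),(d/200).round(3).tolist())
E
```

```text
t: 13.4
ee_pos: [680.2, 137.5, 213.9]
orientation: [0.675, 0.737, 0.0, 0.001]
wrist_force: [-0.5, -0.2, -0.3]
width: 0.1
grasp_force: 0.0
crate [167.6  -0.4 214.6]
2.0 153 215 [0.002, -0.075, -0.002]
1.9 140 215 [0.002, -0.136, -0.003]
1.8 128 215 [0.002, -0.199, -0.003]
1.7 115 215 [0.003, -0.263, -0.003]
1.6 102 215 [0.003, -0.329, -0.003]
1.5 91 225 [0.003, -0.385, -0.055]
1.4 80 225 [0.003, -0.438, -0.053]
1.3 70 223 [0.003, -0.49, -0.045]
1.2 59 221 [0.003, -0.541, -0.033]
1.1 50 217 [0.003, -0.59, -0.015]
1.0 40 213 [0.003, -0.638, 0.008]
0.9 31 207 [0.003, -0.683, 0.035]
0.8 23 201 [0.003, -0.725, 0.066]
0.7 15 194 [0.003, -0.764, 0.102]
0.6 8 186 [0.003, -0.799, 0.141]
0.5 2 177 [0.003, -0.83, 0.184]
0.4 -4 168 [0.003, -0.856, 0.229]
0.3 -8 159 [0.003, -0.878, 0.277]
0.2 -11 149 [0.003, -0.895, 0.327]
0.1 -14 138 [0.003, -0.907, 0.378]
-0.0 -15 128 [0.003, -0.914, 0.43]
```

View pics/s4.png

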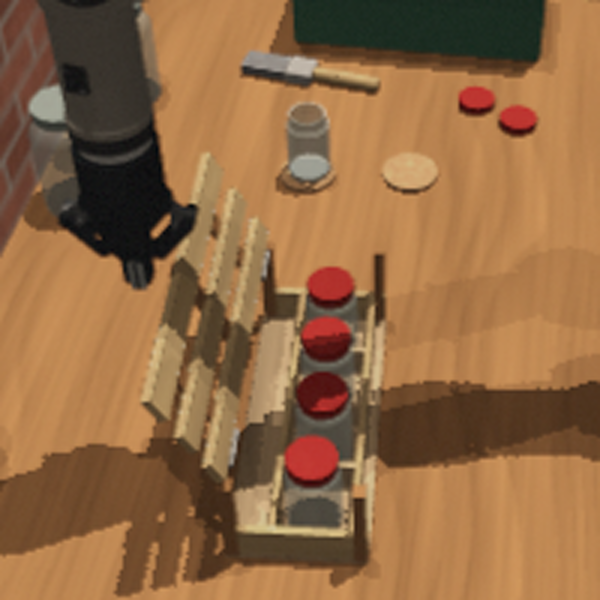

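The fingertips hang behind the lid at crop (140,280), with the lid edge at (180,280). The finger linkage points toward the lid, so I'll turn the tool 90° to keep it clear.

```bash
python3 -m inch '[[[0,0,0,0,0,0.19,-1],[0,0,0,0,0,0.38,-1],[0,0,0,0,0,0.57,-1],[0,0,0,0,0,0.76,-1],[0,0,0,0,0,0.95,-1],[0,0,0,0,0,1,-1]]]' 20 && python3 -m inch '[[[0,0,0,0,0,0.19,-1],[0,0,0,0,0,0.38,-1],[0,0,0,0,0,0.57,-1],[0,0,0,0,0,0.76,-1],[0,0,0,0,0,0.95,-1],[0,0,0,0,0,1,-1],[0,0,0,0,0,1,-1],[0,0,0,0,0,1,-1]]]' 20
python3 - <<'E'
from h import *
s=sense();R0=Ro.from_quat(s["orientation"]);C=np.array([513.7,124.,0]);a,b=np.cos(.087),np.sin(.087);h,t=11,8
R=np.array([[a,-b,0],[b,a,0],[0,0,1]]);print("crate",(R.T@(s["ee_pos"]-C)).round(1),R0.as_matrix().round(2).tolist(),s["joint_positions"].round(2))
for th in np.arange(2.0,-.01,-.1):
    r=105
    if th>1.57: x,z=75-131*np.cos(th)+t+h,215
    else: x,z=75-r*np.cos(th)+t*np.sin(th)+h,120+r*np.sin(th)+t*np.cos(th)
    d=R0.inv().apply(C+R@[x,0,z]-s["ee_pos"]);print(round(th,2),round(x),round(z),(d/200).round(3).tolist())
E
```

```text
t: 14.05
ee_pos: [681.0, 139.2, 214.8]
orientation: [0.907, 0.422, 0.002, 0.0]
wrist_force: [-0.1, -0.1, 0.5]
width: -0.1
grasp_force: 0.0
t: 14.85
ee_pos: [680.7, 139.2, 213.9]
orientation: [0.999, 0.045, 0.001, -0.0]
wrist_force: [0.1, 0.6, 0.1]
width: 0.0
grasp_force: 0.0
crate [167.7   0.6 213.9] [[1.0, 0.09, 0.0], [0.09, -1.0, 0.0], [0.0, -0.0, -1.0]] [-0.09  0.64 -0.25  1.06  0.15  1.45 -1.8 ]
2.0 149 215 [-0.096, 0.003, -0.006]
1.9 136 215 [-0.157, 0.003, -0.006]
1.8 124 215 [-0.22, 0.002, -0.006]
1.7 111 215 [-0.284, 0.002, -0.006]
1.6 98 215 [-0.349, 0.002, -0.006]
1.5 87 225 [-0.405, 0.002, -0.058]
1.4 76 225 [-0.458, 0.001, -0.056]
1.3 66 223 [-0.51, 0.001, -0.048]
1.2 55 221 [-0.561, 0.001, -0.036]
1.1 46 217 [-0.611, 0.001, -0.018]
1.0 36 213 [-0.658, 0.001, 0.005]
0.9 27 207 [-0.703, 0.001, 0.032]
0.8 19 201 [-0.746, 0.001, 0.063]
0.7 11 194 [-0.784, 0.0, 0.099]
0.6 4 186 [-0.819, 0.0, 0.138]
0.5 -2 177 [-0.85, 0.0, 0.181]
0.4 -8 168 [-0.877, 0.0, 0.226]
0.3 -12 159 [-0.899, 0.0, 0.274]
0.2 -15 149 [-0.916, 0.0, 0.324]
0.1 -18 138 [-0.928, 0.0, 0.375]
-0.0 -19 128 [-0.934, 0.0, 0.427]
```

```bash
python3 -m inch '[[[-0.06,0,0,0,0,0,-1],[-0.11,0,0,0,0,0,-1],[-0.16,0,0,0,0,0,-1],[-0.22,0,0,0,0,0,-1],[-0.28,0,-0.01,0,0,0,-1],[-0.345,0,-0.03,0,0,0,-1],[-0.405,0,-0.05,0,0,0,-1],[-0.458,0,-0.053,0,0,0,-1],[-0.51,0,-0.046,0,0,0,-1],[-0.561,0,-0.035,0,0,0,-1],[-0.61,0,-0.018,0,0,0,-1],[-0.658,0,0.005,0,0,0,-1]]]' 20
python3 - <<'E'
from h import *
im=eyes.capture("side");cv2.imwrite("pics/s5.png",cv2.resize(im[110:310,200:400],None,fx=3,fy=3,interpolation=cv2.INTER_CUBIC))
E
```

```text
t: 16.05
ee_pos: [550.7, 127.6, 213.6]
orientation: [0.999, 0.045, 0.003, -0.0]
wrist_force: [0.9, 0.1, 2.3]
width: 0.1
grasp_force: 1.1
```

View pics/s5.png

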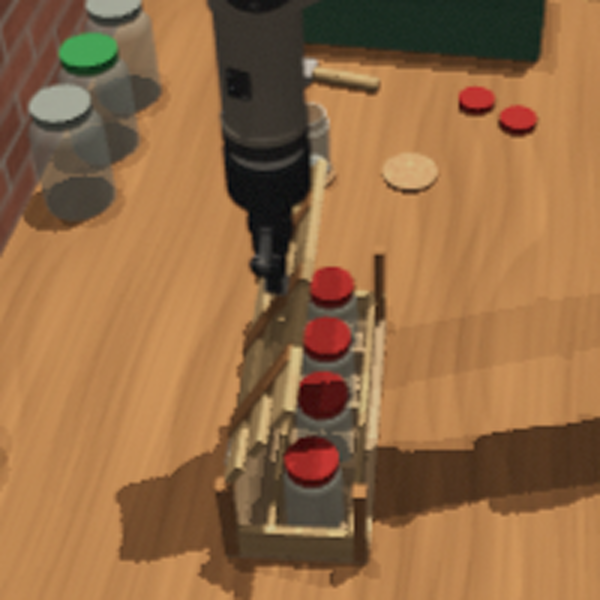

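The lid has followed the finger to about 1.0 rad, with jars undisturbed. Continuing along the arc.

```bash
python3 -m inch '[[[-0.045,0,0.027,0,0,0,-1],[-0.088,0,0.058,0,0,0,-1],[-0.126,0,0.094,0,0,0,-1],[-0.161,0,0.133,0,0,0,-1],[-0.192,0,0.176,0,0,0,-1],[-0.219,0,0.221,0,0,0,-1],[-0.241,0,0.269,0,0,0,-1],[-0.258,0,0.319,0,0,0,-1],[-0.27,0,0.37,0,0,0,-1],[-0.274,0,0.4,0,0,0,-1],[-0.276,0,0.415,0,0,0,-1],[-0.276,0,0.42,0,0,0,-1]]]' 20
```

```text
t: 17.3
ee_pos: [493.6, 122.1, 128.1]
orientation: [0.999, 0.045, -0.001, 0.0]
wrist_force: [-5.1, -1.0, 11.7]
width: -0.1
grasp_force: 5.6
```

```bash
python3 -m inch '[[[0,0,0.008,0,0,0,-1],[0,0,0.012,0,0,0,-1],[0,0,0.012,0,0,0,-1]]]' 20; python3 -m inch '[[[0,0,-0.05,0,0,0,-1],[0,0,-0.2,0,0,0,-1],[0,0,-0.4,0,0,0,-1],[-0.2,0.1,-0.6,0,0,0,-1],[-0.4,0.3,-0.7,0,0,0,-1],[-0.5,0.5,-0.7,0,0,0,-1],[-0.5,0.7,-0.7,0,0,0,-1],[-0.5,0.85,-0.7,0,0,0,-1],[-0.5,0.85,-0.7,0,0,0,-1],[-0.5,0.85,-0.7,0,0,0,-1]]]' 20
python3 - <<'E'
from h import *
im=eyes.capture("side");cv2.imwrite("pics/s6.png",cv2.resize(im[110:310,200:400],None,fx=3,fy=3,interpolation=cv2.INTER_CUBIC))
C=np.array([513.7,124.,0]);a,b=np.cos(.087),np.sin(.087)
r=nets.spot_point("lid_edge","side");print([(round(q["p"],2),round(q["point"][1]*640,1),round(q["point"][0]*400,1)) for q in r])
for th in(0,.05,.15):
    x=75-131*np.cos(th);print(th,proj("side",C+[a*x,b*x,120+131*np.sin(th)]).round(1))
E
```

```text
t: 17.6
ee_pos: [493.6, 122.1, 127.9]
orientation: [0.999, 0.045, -0.0, 0.001]
wrist_force: [-8.3, -1.6, 18.6]
width: 0.4
grasp_force: 9.3
t: 18.6
ee_pos: [409.8, -56.5, 265.0]
orientation: [0.999, 0.044, -0.0, -0.0]
wrist_force: [0.7, -0.2, -0.2]
width: -0.0
grasp_force: 0.0
[(0.78, 325.1, 228.0)]
0 [325.4 229. ]
0.05 [325.4 227.5]
0.15 [324.9 224.6]
```

View pics/s6.png

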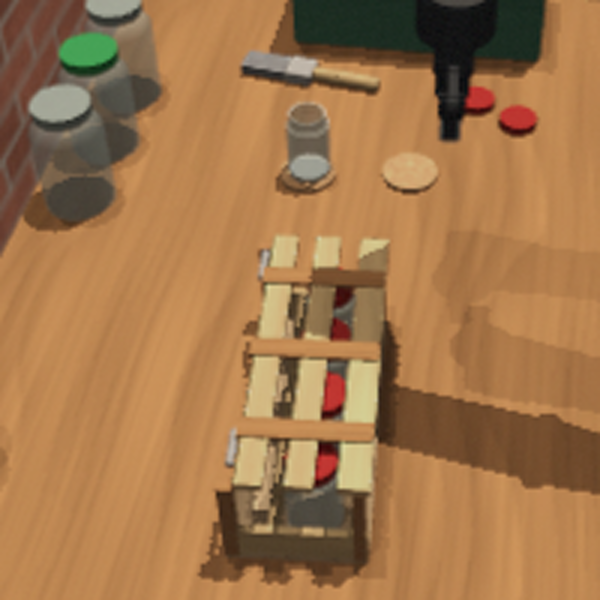

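The lid lies level on the posts: the finger stopped hard at z 128 mm, the closed height. The four red caps show beneath it, the open jar at crop (308,140) has not moved, and the arm is clear. Handing in.

```bash
python3 -c "
from workcell import order
print(order.hand_in())"
```

```text
the job is handed in; nothing more can be done
None
```

The capped jar stands in bay0, the lid is shut, the last picture showed the open jar where it was and nothing else disturbed, and the job was handed in at about 19 s; no verdict was returned.

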